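# Lock the side panel of a computer case: hold the spring catch, slide the bolt

### The arm

A 6-joint arm with a two-finger parallel gripper is mounted at the origin on the work surface. World frame = base frame: x ahead of the robot, y to its left, z up, the work surface at z = 0. Lengths are in m, angles in rad, forces in N, time in s.
With the tool pointing down it reaches from about 0.35 to 0.875 m from the base axis. Payload 4.2 kg.
Tool frame: the origin (TCP) lies midway between the tips of the shut fingers; the grasp point (between the pads) lies env.grip_depth behind it (env.grip_depth is the distance from the TCP to the grasp point, in m); z points along the fingers, y is the line along which they close (so a half turn about z gives the same grasp; the last joint's range is limited). The gripper opens to 87 mm and grips with 3 to 60 N. Pads are 19 mm wide; open, the fingers measure 117 mm over their backs; the gripper's body (75 mm by 190 mm) begins 51 mm behind the grasp point.
Start: joints at [-0.856, 0.385, 0.008, 0, -1.194, -0.259], TCP at [0.275, -0.561, 0.191] pointing down, gripper open.
Joint ranges: [-3.14, 3.14], [-1.21, 2.06], [-1.07, 1.41], [-3.16, 2.05], [-2.99, -0.16], [-3.1, 3.1]. Speed limits (rad/s): [2.79, 2.79, 3.14, 3.14, 3.14, 3.14].

### API

Orientations are given as a unit quaternion [x, y, z, w].
In Python, from workcell import env, grab_frame, sign_off gives the robot as it stands.
- The arm moves only by the tool send_rows, never from a script. Its argument "steps" is a list of rows, each an object of numbers: "grip": the gripper command: -1 is shut, 1 is fully open, values between are in proportion; "dx", "dy", "dz": the shift along the world's x, y, z in m; "twist": the turn about the world's z in degrees. A call has 1 to 10 rows; each row shifts and turns the commanded pose from where the row before left it; what a row does not reach is not made up. A row lasts 1/10 s, in which the tool goes at most 50 mm and 8.59 degrees, less where a joint would pass 70% of its speed; a pose out of reach is approached as far as the arm can. A call with a gripper value outside its range is refused whole. The fingers move at their own pace and stop on an object; the grip force is fixed at half the most. Time passes only in rows, so rows that do not move let the fingers close. It gives the time, the measured TCP pose, the force, the opening and the grip force at its end, in the units of the state.
- env.state(): the state, without advancing time (a new reading comes with each control period).
- grab_frame(name): name is "scene" or "top" or "wrist"; returns a dict with "color" (400x640x3 uint8, blue, green, red), "camera_matrix" (3x3 intrinsics, pixels), "cam_to_world" (4x4, takes a point from camera to world coordinates); the wrist camera has in their place "tool_from_camera" (4x4, takes a point from camera to tool coordinates, whose origin is the TCP and whose axes are the flange's). Camera axes: x right, y down, z forward; pixel columns grow to the right and rows downward; lengths in m; the calibration is good to about 2 mm. A picture is of the moment at which its call begins: read the wrist's pose just before it. There is no depth.
- sign_off(): hands the job in; it is judged then, once.
The state is a dict: "clock": time; "qpos": joint angles; "joint_vel": joint speeds; "tau": joint torques, N m; "tool_pos": TCP position; "orientation": TCP orientation; "ft_force": force on the tool from outside, world axes, zero at the start; "wrist_torque": the same for the moment, N m; "grip_width": opening from 0.0 (shut) to 1.0 (fully open); "grip_force": force on a finger pad.
Only numpy, scipy, OpenCV 4.12 (cv2) and the standard library are available. Lean on these libraries where they do the work, as an engineer would, in place of code of your own. Each camera call takes 0.05 s, during which the arm holds its last target. There are 200 camera calls.

### The job

Lock the side panel of the computer case that lies on the bench: press the spring catch bar right down with one fingertip and, keeping it down the whole way, push the bolt by its upright tab with the other fingertip until it is fully home in the keeper. Then let go so that the catch pops up behind the bolt. Only press and push, do not pinch or lift anything, and leave the things lying about undisturbed.

Things in the scene. Friction and masses are not known exactly. Their poses are not given: they have to be found in the camera images.
- case: Desktop computer case lying on its side, fixed: dark steel box 300 (own x) x 320 (own y) x 90 mm tall, flat grey side panel on top. Origin: centre of its underside on the bench, z up. Position and yaw vary. The lock is on the panel's half nearer the robot (own -x). The bolt slides along the case's own +y, at x = -40 mm; the catch bar lies beside it at x = -90 mm and moves along z.
- catch_top (a point): Centre of the top of the spring catch: level steel thumb bar 26 (case x) x 96 (case y) x 6 mm on a black housing, its middle at case y = 8 mm. Top 35 mm above the panel when up, 125 mm above the bench. Goes straight down 10 mm to a hard stop wherever along its length it is pressed; a fingertip may slide along it while pressing.
- catch (a joint): How far the spring catch is pressed, m: 0 = up, 0.010 = right down on its stop. Spring force 3.5 N when up, 7 N when right down; it pops up by itself when let go. While it is less than about 6 mm down its tooth blocks the bolt's lug.
- bolt_tab (a point): Centre of the top edge of the bolt's upright steel tab, 26 wide (case x) x 8 mm thick (case y), top 52 mm above the panel; at case y = 0 when unlocked. It stands on the bolt, a flat bar 24 x 140 mm whose top is 14 mm above the panel. Nothing else near it is over 20 mm, so a fingertip level with the pressed catch (25 mm) clears the bar and meets the tab.
- bolt (a joint): How far the bolt is slid towards the keeper, m: 0 = unlocked, 0.035 = fully home (hard stop). With the catch up it stops after 3 mm or so. Slides with about 2 N of friction and stays where it is left; from 0.033 on, the catch can pop up behind its lug and hold it.
- keeper (a point): Top of the keeper, a fixed steel bracket (39 mm wide, 23 mm high over the panel) on the dark frame edge, at case x = -40, y = 106 mm: the end of the bolt goes into it, so it shows which way the bolt slides. Two similar bridges, 20 mm high, guide the bolt at case y = -54 and 62 mm.
- fan: Bystander: 80 x 80 x 25 mm black case fan lying on the panel. Origin: centre of its underside.
- screwdriver: Bystander: screwdriver 170 mm long lying on the panel along about the case's y, beyond the lock. Origin: about the middle of its underside.
- dish: Bystander: small round grey screw dish, 56 mm across, 18 mm high, on the panel behind the lock (case -y). Origin: centre of its underside.
- mouse: Bystander: black computer mouse 62 x 104 x 32 mm on the bench beside the case. Origin: centre of its underside.
- tape: Bystander: roll of tape, 90 mm across, 24 mm high, lying on the bench beside the case. Origin: centre of its underside.
- jar: Bystander: small white jar with a black lid, 36 mm across, 42 mm high, standing on the panel beyond the bolt (case -y end). Origin: centre of its underside.

How it is judged:
By the outcome, as a careful person would: the job done as asked, in the order asked, and still so for the second after the job is handed in, with the robot touching nothing.
It also fails if it takes over 32 s, if anything falls off the work surface, if the arm or the gripper's body presses on something with over 40 N, if the wrist force passes 120 N, or if a joint passes its speed limit or range.

## Working session

There is one attempt and no reset: what is moved stays moved. The work goes in short steps, Python scripts to look and compute and a tool call to move; the robot and the scene stay as the last step left them, time stands still between calls to the robot, and variables do not carry over. Pictures are saved under pics/ and viewed, at most 10 in all, crops included, and the job is handed in when it is done.

Besides the shell and the picture viewer there is one more tool, called after "Emit:" as name(argument=value, ...), one argument or row to a line, values as JSON. send_rows: Moves the arm, as the interface text tells. Its arguments: {"type":"object","properties":{"steps":{"type":"array"}},"required":["steps"]}

```bash
ls; mkdir -p pics
python3 - <<'E'
from workcell import env, grab_frame
import cv2,pickle
for n in("scene","top"):
    f=grab_frame(n);cv2.imwrite(f"pics/{n}1.png",f["color"]);pickle.dump(f,open(n+".pkl","wb"));print(f["camera_matrix"],f["cam_to_world"])
print(env.state(),env.grip_depth)
E
```

```text
pics
[[406.55218993   0.         318.22828827]
 [  0.         406.55218993 203.33456978]
 [  0.           0.           1.        ]] [[-0.59863186  0.6101364  -0.51901201  1.08294212]
 [ 0.80100826  0.46006329 -0.3830503   0.4063007 ]
 [ 0.00506545 -0.64503902 -0.76413284  0.80822615]
 [ 0.          0.          0.          1.        ]]
[[361.13653831   0.         320.58718134]
 [  0.         361.13653831 194.55685187]
 [  0.           0.           1.        ]] [[ 0.0281485  -0.9950546   0.09525753  0.51739441]
 [-0.99930445 -0.03034383 -0.02167646  0.07420267]
 [ 0.02445974 -0.09458111 -0.99521663  0.8706483 ]
 [ 0.          0.          0.          1.        ]]
{'clock': 0.1, 'qpos': array([-8.56410295e-01,  3.85489233e-01,  6.77579428e-03, -4.26089625e-04,
       -1.19397866e+00, -2.58608783e-01]), 'joint_vel': array([ 0.00014407, -0.00206629,  0.0027783 ,  0.00013978,  0.00069944,
        0.00086669]), 'tau': array([-2.80500690e-04, -3.91691172e+01,  1.87935376e+01,  4.23188657e+00,
        1.34627422e-02, -9.53099266e-05]), 'tool_pos': array([ 0.27485951, -0.56066393,  0.18956978]), 'orientation': array([-2.25844586e-01,  9.74162864e-01,  9.30488876e-04, -2.68118842e-04]), 'ft_force': array([0.36195073, 0.25995559, 0.69901287]), 'wrist_torque': array([ 0.02315042, -0.04087721,  0.00285707]), 'grip_force': 0.0, 'grip_width': 0.9977663078325836} 0.0187
```

View pics/top1.png

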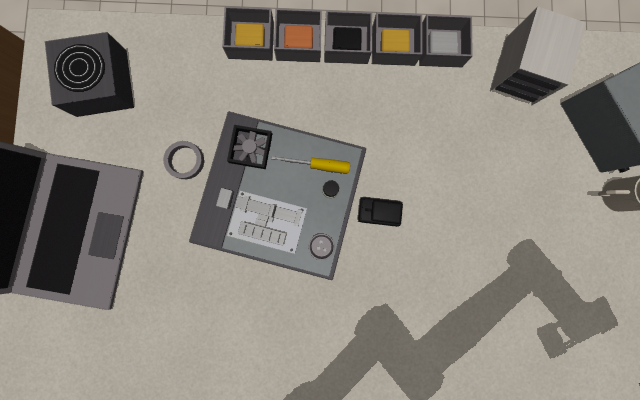

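View pics/scene1.png

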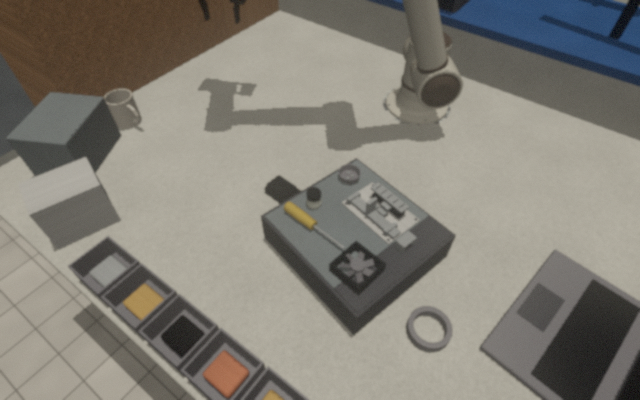

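```bash
cat > h.py <<'E'
import numpy as np,cv2,pickle
from scipy.optimize import least_squares
def proj(f,P):
    T=np.linalg.inv(f["cam_to_world"]);q=(T[:3,:3]@np.atleast_2d(P).T).T+T[:3,3];q=q@f["camera_matrix"].T
    return q[:,:2]/q[:,2:]
def c2w(p,P):
    P=np.atleast_2d(P).astype(float);c,s=np.cos(p[2]),np.sin(p[2])
    return np.c_[p[0]+c*P[:,0]-s*P[:,1],p[1]+s*P[:,0]+c*P[:,1],P[:,2]]
E
cat > fit.py <<'E'
from h import *
C=np.array([[.15,.16,.09],[.15,-.16,.09],[-.15,-.16,.09],[-.15,.16,.09]])
f=pickle.load(open("top.pkl","rb"));s=pickle.load(open("scene.pkl","rb"))
a=np.array([[229,112],[366,149],[333,279],[190,242]]);b=np.array([[355,327],[264,218],[357,160],[454,237]])
for name,obs in(("top",[(f,a)]),("scene",[(s,b)]),("both",[(f,a),(s,b)])):
    r=least_squares(lambda p:np.concatenate([(proj(F,c2w(p,C))-o).ravel() for F,o in obs]),[.5,.1,0]);print(name,r.x,np.round(r.fun,1))
    if name=="top": p=r.x
p=r.x;np.save("p.npy",p)
M=np.array([[-.09+i*.013,.008+j*.048,.125] for i in(-1,1) for j in(-1,1)]+[[-.04+i*.013,j*.004,.142] for i in(-1,1) for j in(-1,1)]+[[-.04,.106,.113]])
for F,n,(x,y,w,h) in((f,"top",(185,105,190,142)),(s,"scene",(255,150,205,153))):
    k=4 if n=="top" else 3.9
    im=cv2.resize(F["color"][y:y+h*1+38 if n=="top" else y+h,x:x+w],None,fx=k,fy=k,interpolation=cv2.INTER_CUBIC)[:600]
    for u in proj(F,c2w(p,np.r_[M,C])): cv2.circle(im,tuple(int(v) for v in ((u-[x,y]+.5)*k)),3,(0,0,255),1)
    cv2.imwrite(f"pics/{n}2.png",im)
E
python3 fit.py
```

```text
top [ 0.59028776  0.14543654 -0.22943635] [-1.2 -1.8  2.  -1.7  0.9  2.3 -1.6  0.8]
scene [ 0.60297393  0.15704173 -0.24042907] [ 1.  -3.2 -5.3  0.3 -0.2 -0.5  4.2  2.6]
both [ 0.59539431  0.15063347 -0.23425038] [-3.  -4.3 -0.1 -3.6 -1.9  0.1 -4.2 -2.1  1.1 -8.2 -5.3 -2.7 -1.2 -3.2
  2.8 -1.7]
```

View pics/top2.png

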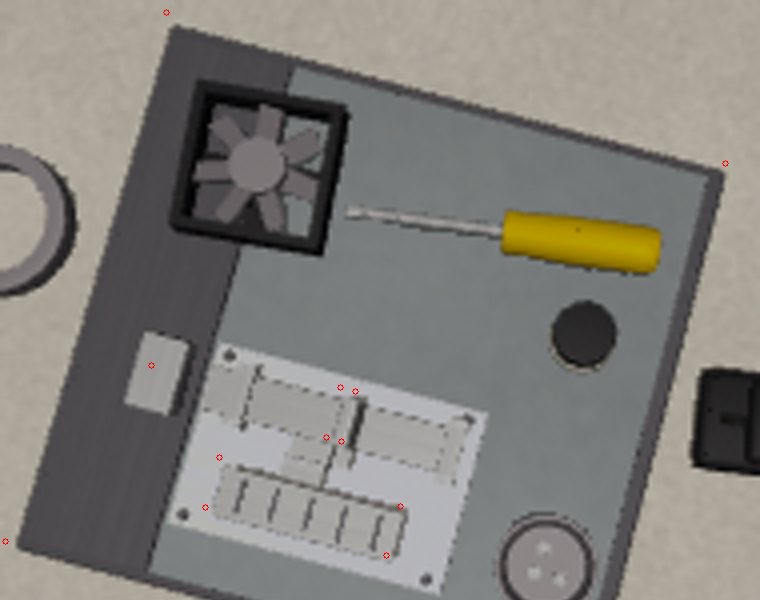

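View pics/scene2.png

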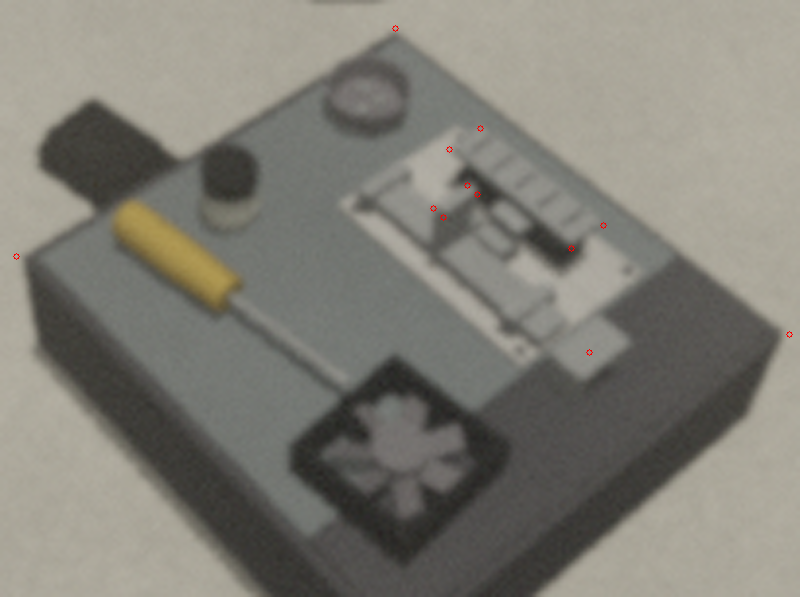

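```bash
cat > fit2.py <<'E'
from h import *
C=np.array([[.15,.16,0],[.15,-.16,0],[-.15,-.16,0],[-.15,.16,0]])
f=pickle.load(open("top.pkl","rb"));s=pickle.load(open("scene.pkl","rb"))
a=np.array([[228.2,111.5],[365.5,148],[333,279],[190,242]]);b=np.array([[355,327],[263,217],[356.5,159.5],[455,236]])
def go(nm,g,x0,obs):
    r=least_squares(lambda p:np.concatenate([(proj(F,g(p))-o).ravel() for F,o in obs]),x0);print(nm,np.round(r.x,4),np.round(r.fun,1))
both=[(f,a),(s,b)]
for nm,o in(("top",both[:1]),("scene",both[1:]),("both",both)):
    go(nm+" z",lambda p:c2w(p,C+[0,0,p[3]]),[.6,.1,-.2,.09],o)
    go(nm+" scale",lambda p:c2w(p,C*[p[3],p[4],1]+[0,0,.09]),[.6,.1,-.2,1,1],o)
go("both z scale",lambda p:c2w(p,C*[p[3],p[4],1]+[0,0,p[5]]),[.6,.1,-.2,1,1,.09],both)
E
python3 fit2.py
```

```text
top z [ 0.5923  0.1477 -0.2256  0.0742] [-0.   0.3  0.3 -0.3 -0.2  0.1  0.  -0.1]
top scale [ 0.5908  0.1462 -0.2256  0.9798  0.9806] [-0.1  0.4  0.3 -0.3 -0.2  0.1  0.  -0.1]
scene z [ 0.5976  0.154  -0.2384  0.082 ] [ 1.1 -4.5 -3.4  1.5  0.1  0.7  1.9  3.2]
scene scale [ 0.6028  0.1571 -0.2368  0.9958  0.9832] [ 0.7 -4.5 -3.5  2.1  0.6  0.7  2.   2.6]
both z [ 0.5924  0.1496 -0.231   0.0731] [-0.3  0.1 -0.4  0.2 -1.6  0.3 -0.9 -0.7  1.2 -5.9 -3.1  2.1 -1.1  1.3
 -0.1  2.4]
both scale [ 0.5957  0.1509 -0.231   0.994   0.9894] [-2.  -3.2 -0.7 -2.9 -2.4 -0.9 -3.2 -2.2  1.2 -8.9 -3.6 -1.1 -0.7 -2.1
  0.9 -1.1]
both z scale [ 0.5918  0.1493 -0.2308  1.0106  1.0063  0.0714] [-0.3 -0.1  0.2  0.  -1.3  1.2 -1.2  0.2  0.9 -4.9 -3.7  2.4 -1.   1.1
  0.5  2.5]
```

```bash
cat >> fit2.py <<'E'
print("---drop")
def go(nm,g,x0,obs):
    r=least_squares(lambda p:np.concatenate([(proj(F,g(p))-o).ravel()[(2 if F is s else 0):] for F,o in obs]),x0);print(nm,np.round(r.x,4),np.round(r.fun,1))
for nm,o in(("scene",both[1:]),("both",both)):
    go(nm,lambda p:c2w(p,C+[0,0,.09]),[.6,.1,-.2],o)
    go(nm+" z",lambda p:c2w(p,C+[0,0,p[3]]),[.6,.1,-.2,.09],o)
# triangulated features: (top crop px/4+off),(scene crop/3.9+off)
def tri(ua,ub):
    P=lambda F:F["camera_matrix"]@np.linalg.inv(F["cam_to_world"])[:3]
    X=cv2.triangulatePoints(P(f),P(s),np.array(ua,float).reshape(2,1),np.array(ub,float).reshape(2,1));return (X[:3]/X[3]).ravel()
t=lambda x,y:(185+x/4-.4,105+y/4-.4); q=lambda x,y:(255+x/3.9-.4,150+y/3.9-.4)
print("jar",tri(t(584,333),q(231,170)))
print("keeper",tri(t(156,373),q(595,345)))
print("dish",tri(t(546,562),q(368,92)))
print("casecorner -x-y",tri(a[2],b[2]),"-x+y",tri(a[3],b[3]),"+x-y",tri(a[1],b[1]))
E
python3 fit2.py|sed -n '/drop/,$p'
```

```text
---drop
scene [ 0.5966  0.1547 -0.2304] [-3.4 -0.3  0.  -1.8  3.3  0.2]
scene z [ 0.5797  0.1462 -0.2304  0.0655] [-0.1  0.   0.2  0.2 -0.  -0.1]
both [ 0.5924  0.1491 -0.2294] [-2.  -2.2  0.9 -1.7 -0.8  1.3 -3.3 -0.2 -4.  -2.5 -0.9 -3.6  1.7 -2.3]
both z [ 0.5904  0.1487 -0.2292  0.0764] [-0.4  0.6  0.1  0.6 -1.   1.3 -1.   0.4 -3.   0.6 -1.1 -0.2  0.2  0.6]
jar [0.60267814 0.03845469 0.1269922 ]
keeper [0.57591882 0.26196238 0.11316781]
dish [0.48336248 0.05441839 0.10342042]
casecorner -x-y [0.40930947 0.02790769 0.07752663] -x+y [0.48131925 0.33694133 0.07784692] +x-y [ 0.69831262 -0.03704821  0.08104649]
```

Emit:
send_rows(
  steps=[
    {"dx":0.0138,"dy":0.0392,"dz":0.005,"twist":2.8,"grip":-0.195},
    {"dx":0.0138,"dy":0.0392,"dz":0.005,"twist":2.8,"grip":-0.195},
    {"dx":0.0138,"dy":0.0392,"dz":0.005,"twist":2.8,"grip":-0.195},
    {"dx":0.0138,"dy":0.0392,"dz":0.005,"twist":2.8,"grip":-0.195},
    {"dx":0.0138,"dy":0.0392,"dz":0.005,"twist":2.8,"grip":-0.195},
    {"dx":0.0138,"dy":0.0392,"dz":0.005,"twist":2.8,"grip":-0.195},
    {"dx":0.0138,"dy":0.0392,"dz":0.005,"twist":2.8,"grip":-0.195},
    {"dx":0.0138,"dy":0.0392,"dz":0.005,"twist":2.8,"grip":-0.195},
    {"dx":0.0138,"dy":0.0392,"dz":0,"twist":2.8,"grip":-0.195},
    {"dx":0.0138,"dy":0.0392,"dz":0,"twist":2.8,"grip":-0.195},
  ],
)

```text
clock: 1.1
tool_pos: [0.4131, -0.1675, 0.2306]
orientation: [-0.456, 0.89, 0.0, 0.0]
ft_force: [-0.1, -0.4, 0.3]
grip_width: 0.406
grip_force: 0.0
```

Emit:
send_rows(
  steps=[
    {"dx":0.0138,"dy":0.0392,"dz":0,"twist":2.8,"grip":-0.195},
    {"dx":0.0138,"dy":0.0392,"dz":0,"twist":2.8,"grip":-0.195},
    {"dx":0.0138,"dy":0.0392,"dz":0,"twist":2.8,"grip":-0.195},
    {"dx":0.0138,"dy":0.0392,"dz":0,"twist":2.8,"grip":-0.195},
    {"dx":0.0138,"dy":0.0392,"dz":0,"twist":2.8,"grip":-0.195},
    {"dx":0.0138,"dy":0.0392,"dz":0,"twist":2.8,"grip":-0.195},
    {"dx":0.0138,"dy":0.0392,"dz":0,"twist":2.8,"grip":-0.195},
    {"dx":0.0138,"dy":0.0392,"dz":0,"twist":2.8,"grip":-0.195},
    {"grip":-0.195},
    {"grip":-0.195},
  ],
)

```text
$.steps[8]: bad value
```

```bash
cat > look.py <<'E'
from h import *
import sys
from scipy.spatial.transform import Rotation as R
from workcell import env, grab_frame
p=np.array([.5905,.1495,-.229])
st=env.state();f=grab_frame("wrist")
T=np.eye(4);T[:3,:3]=R.from_quat(st["orientation"]).as_matrix();T[:3,3]=st["tool_pos"]
f["cam_to_world"]=T@f["tool_from_camera"];pickle.dump((f,st),open("wrist.pkl","wb"))
c=c2w([0,0,-p[2]],st["tool_pos"]-[p[0],p[1],0])[0]
print("case tcp",c,"tool y deg",np.degrees(np.arctan2(T[1,1],T[0,1])),"w",st["grip_width"]*87,"F",st["ft_force"],"t",st["clock"],st["tool_pos"])
M=np.array([[-.09+i*.013,.008+j*.048,.125] for i in(-1,1) for j in(-1,1)]+[[-.04+i*.013,j*.004,.142] for i in(-1,1) for j in(-1,1)]+[[-.04,.106,.113]])
im=f["color"].copy()
for u in proj(f,c2w(p,M)):
    if abs(u).max()<2000: cv2.circle(im,tuple(int(v) for v in u),3,(0,0,255),1)
cv2.imwrite("pics/%s.png"%sys.argv[1],im)
E
python3 look.py w1
```

```text
case tcp [-0.10079304 -0.34894233  0.23057059] tool y deg 144.2274783825788 w 35.29967861700701 F [-0.07611841 -0.35998324  0.34926709] t 1.1 [ 0.41312706 -0.16745241  0.23057059]
```

View pics/w1.png

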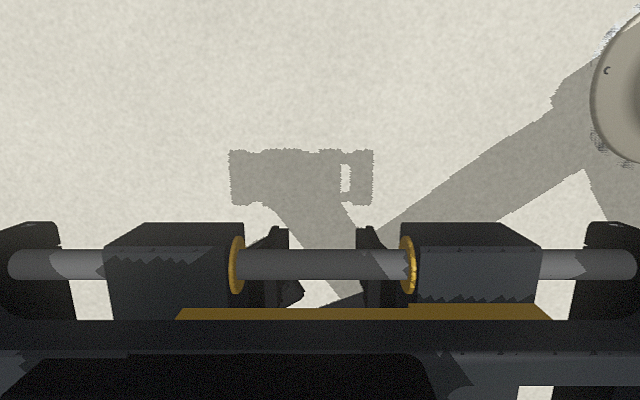

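Emit:
send_rows(
  steps=[
    {"dx":0.0138,"dy":0.0392,"dz":0,"twist":2.8,"grip":-0.195},
    {"dx":0.0138,"dy":0.0392,"dz":0,"twist":2.8,"grip":-0.195},
    {"dx":0.0138,"dy":0.0392,"dz":0,"twist":2.8,"grip":-0.195},
    {"dx":0.0138,"dy":0.0392,"dz":0,"twist":2.8,"grip":-0.195},
    {"dx":0.0138,"dy":0.0392,"dz":0,"twist":2.8,"grip":-0.195},
    {"dx":0.0138,"dy":0.0392,"dz":0,"twist":2.8,"grip":-0.195},
    {"dx":0.0138,"dy":0.0392,"dz":0,"twist":2.8,"grip":-0.195},
    {"dx":0.0138,"dy":0.0392,"dz":0,"twist":2.8,"grip":-0.195},
    {"dx":0,"dy":0,"dz":0,"twist":0,"grip":-0.195},
    {"dx":0,"dy":0,"dz":0,"twist":0,"grip":-0.195},
  ],
)

```text
clock: 2.15
tool_pos: [0.5231, 0.145, 0.2295]
orientation: [-0.62, 0.785, 0.0, -0.001]
ft_force: [-0.9, -0.2, -0.1]
grip_width: 0.403
grip_force: 0.0
```

```bash
python3 look.py w2
```

```text
case tcp [-0.06458525 -0.01965046  0.22954726] tool y deg 166.57981274349936 w 35.03644847747504 F [-0.86915859 -0.23434033 -0.05189184] t 2.15 [0.5231401  0.14502363 0.22954726]
```

View pics/w2.png

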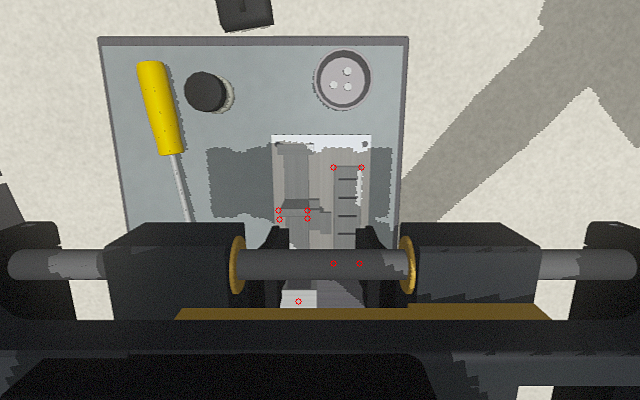

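Emit:
send_rows(
  steps=[
    {"dx":0,"dy":0,"dz":-0.02,"twist":0.3,"grip":-0.195},
    {"dx":0,"dy":0,"dz":-0.02,"twist":0,"grip":-0.195},
    {"dx":0,"dy":0,"dz":-0.02,"twist":0,"grip":-0.195},
    {"dx":0,"dy":0,"dz":-0.02,"twist":0,"grip":-0.195},
    {"dx":0,"dy":0,"dz":-0.01,"twist":0,"grip":-0.195},
    {"dx":0,"dy":0,"dz":-0.005,"twist":0,"grip":-0.195},
    {"dx":0,"dy":0,"dz":0,"twist":0,"grip":-0.195},
    {"dx":0,"dy":0,"dz":0,"twist":0,"grip":-0.195},
  ],
)

```text
clock: 3.0
tool_pos: [0.5242, 0.1445, 0.1365]
orientation: [-0.621, 0.784, -0.0, 0.001]
ft_force: [-0.4, -0.5, -0.2]
grip_width: 0.4
grip_force: 0.0
```

Emit:
send_rows(
  steps=[
    {"dx":0,"dy":0,"dz":-0.003,"twist":0,"grip":-0.195},
    {"dx":0,"dy":0,"dz":-0.003,"twist":0,"grip":-0.195},
    {"dx":0,"dy":0,"dz":-0.003,"twist":0,"grip":-0.195},
    {"dx":0,"dy":0,"dz":-0.002,"twist":0,"grip":-0.195},
    {"dx":0,"dy":0,"dz":-0.002,"twist":0,"grip":-0.195},
    {"dx":0,"dy":0,"dz":0,"twist":0,"grip":-0.195},
    {"dx":0,"dy":0,"dz":0,"twist":0,"grip":-0.195},
  ],
)

```text
clock: 3.7
tool_pos: [0.5236, 0.1444, 0.1225]
orientation: [-0.621, 0.784, -0.0, -0.0]
ft_force: [0.3, -0.7, -0.3]
grip_width: 0.399
grip_force: 0.0
```

Emit:
send_rows(
  steps=[
    {"dx":0,"dy":0,"dz":-0.002,"twist":0,"grip":-0.195},
    {"dx":0,"dy":0,"dz":-0.001,"twist":0,"grip":-0.195},
    {"dx":0,"dy":0,"dz":0,"twist":0,"grip":-0.195},
  ],
)

```text
clock: 4.0
tool_pos: [0.5234, 0.1444, 0.1193]
orientation: [-0.621, 0.784, 0.0, -0.0]
ft_force: [-0.4, -0.8, 0.9]
grip_width: 0.401
grip_force: 0.0
```

Emit:
send_rows(
  steps=[
    {"dx":0,"dy":0,"dz":-0.002,"twist":0,"grip":-0.195},
    {"dx":0,"dy":0,"dz":-0.001,"twist":0,"grip":-0.195},
    {"dx":0,"dy":0,"dz":0,"twist":0,"grip":-0.195},
  ],
)

```text
clock: 4.3
tool_pos: [0.5234, 0.1443, 0.1163]
orientation: [-0.621, 0.784, 0.0, -0.0]
ft_force: [0.7, -0.7, -0.5]
grip_width: 0.406
grip_force: 0.0
```

Run:
```python
from workcell import grab_frame
import cv2,numpy as np
a=grab_frame("scene")["color"][150:260,330:460];b=grab_frame("wrist")["color"][120:320,180:460]
a=cv2.resize(a,None,fx=4.6,fy=4.6,interpolation=2);b=cv2.resize(b,(a.shape[1],int(200/280*a.shape[1])),interpolation=2)
cv2.imwrite("pics/c3.png",a)
```

```text
(no output)
```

View pics/c3.png

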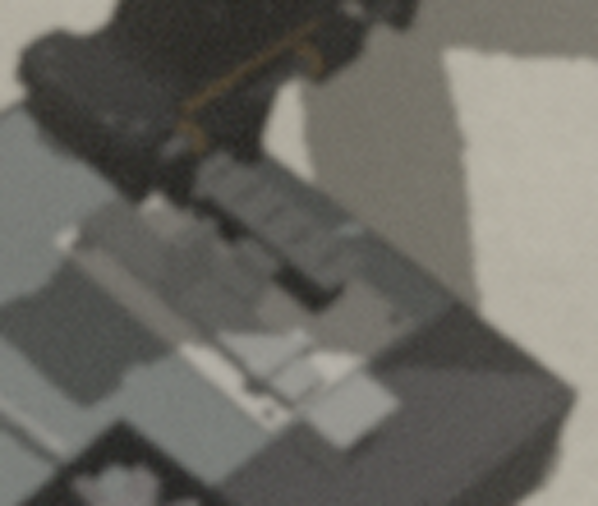

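Emit:
send_rows(
  steps=[
    {"dx":0,"dy":0,"dz":-0.001,"twist":0,"grip":-0.195},
    {"dx":0,"dy":0,"dz":-0.001,"twist":0,"grip":-0.195},
    {"dx":0,"dy":0,"dz":-0.001,"twist":0,"grip":-0.195},
    {"dx":0,"dy":0,"dz":0,"twist":0,"grip":-0.195},
  ],
)

```text
clock: 4.8
tool_pos: [0.5234, 0.1444, 0.1133]
orientation: [-0.621, 0.784, 0.0, -0.0]
ft_force: [-0.2, 0.1, -0.5]
grip_width: 0.401
grip_force: 0.0
```

Emit:
send_rows(
  steps=[
    {"dx":0,"dy":0,"dz":-0.001,"twist":0,"grip":-0.195},
    {"dx":0,"dy":0,"dz":-0.001,"twist":0,"grip":-0.195},
    {"dx":0,"dy":0,"dz":0,"twist":0,"grip":-0.195},
  ],
)

```text
clock: 5.1
tool_pos: [0.5234, 0.1444, 0.1113]
orientation: [-0.621, 0.784, 0.0, -0.0]
ft_force: [0.9, 0.1, 0.3]
grip_width: 0.405
grip_force: 0.0
```

```bash
python3 look.py w4
python3 - <<'E'
import cv2
a=cv2.imread("pics/w4.png")[100:330,180:480];cv2.imwrite("pics/w4c.png",cv2.resize(a,None,fx=2.6,fy=2.6,interpolation=2))
E
```

```text
case tcp [-0.06419162 -0.0202076   0.11134532] tool y deg 166.81330982513722 w 35.2354233782909 F [0.854311   0.05420193 0.27778487] t 5.1 [0.52339698 0.14439168 0.11134532]
```

View pics/w4c.png

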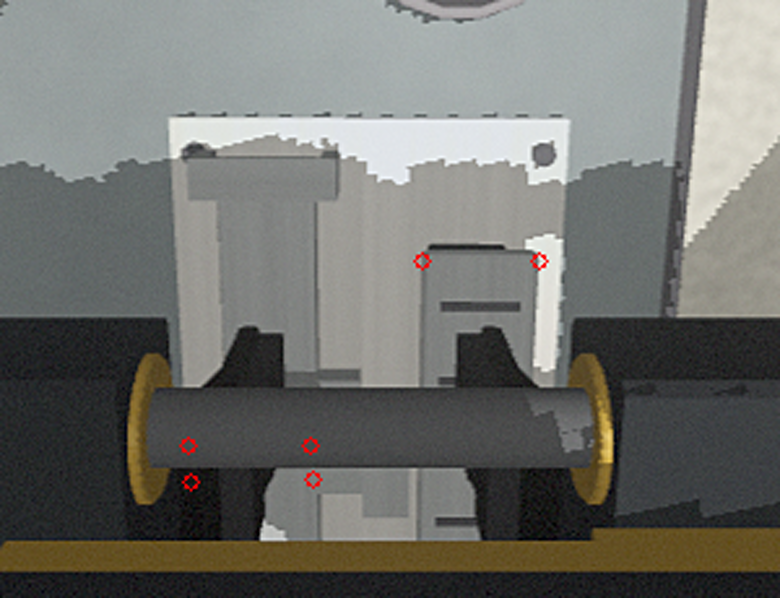

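Run:
```python
from h import *
f,st=pickle.load(open("wrist.pkl","rb"))
g=dict(f);g["cam_to_world"]=f["tool_from_camera"]
print(np.round(f["tool_from_camera"],4),f["camera_matrix"][0,0])
for z in(-.03,-.02,-.01,0): print(z,np.round((proj(g,np.array([[sx*.0095,s*w,z] for sx in(1,-1) for s,w in((-1,.0175),(1,.0175),(1,.0325))]))-[180,100])*2.6))
p=np.array([.5905,.1495,-.229])
for dz in(0,-.005,-.01,-.015):
    print(dz,np.round((proj(f,c2w(p,[[-.103,-.04,.125+dz],[-.077,-.04,.125+dz],[-.055,-.1,.09+dz],[-.04-.0195,-.054,.11+dz],[-.04+.0195,-.054,.11+dz]]))-[180,100])*2.6).tolist())
```

```text
[[ 1.000e-03 -9.692e-01 -2.463e-01  6.670e-02]
 [ 1.000e+00  6.000e-04  1.500e-03  7.000e-04]
 [-1.300e-03 -2.463e-01  9.692e-01 -1.936e-01]
 [ 0.000e+00  0.000e+00  0.000e+00  1.000e+00]] 324.3665178677375
-0.03 [[279. 330.]
 [450. 331.]
 [523. 331.]
 [281. 416.]
 [448. 416.]
 [519. 416.]]
-0.02 [[284. 315.]
 [445. 315.]
 [515. 315.]
 [286. 397.]
 [443. 397.]
 [511. 397.]]
-0.01 [[288. 301.]
 [441. 301.]
 [507. 301.]
 [290. 379.]
 [440. 379.]
 [504. 379.]]
0 [[292. 289.]
 [438. 289.]
 [501. 289.]
 [293. 363.]
 [436. 363.]
 [498. 363.]]
0 [[540.0, 262.0], [423.0, 262.0], [327.0, -13.0], [345.0, 187.0], [178.0, 188.0]]
-0.005 [[536.0, 256.0], [421.0, 256.0], [328.0, -12.0], [345.0, 184.0], [182.0, 184.0]]
-0.01 [[532.0, 251.0], [420.0, 251.0], [329.0, -11.0], [346.0, 181.0], [186.0, 181.0]]
-0.015 [[528.0, 246.0], [419.0, 246.0], [330.0, -10.0], [346.0, 177.0], [191.0, 178.0]]
```

Emit:
send_rows(
  steps=[
    {"dx":0,"dy":0,"dz":-0.001,"twist":0,"grip":-0.195},
    {"dx":0,"dy":0,"dz":-0.001,"twist":0,"grip":-0.195},
    {"dx":0,"dy":0,"dz":0,"twist":0,"grip":-0.195},
  ],
)

```text
clock: 5.45
tool_pos: [0.5234, 0.1444, 0.1094]
orientation: [-0.621, 0.784, 0.0, -0.0]
ft_force: [0.3, 0.0, 0.1]
grip_width: 0.405
grip_force: 0.0
```

Emit:
send_rows(
  steps=[
    {"dx":0,"dy":0,"dz":-0.001,"twist":0,"grip":-0.195},
    {"dx":0,"dy":0,"dz":-0.001,"twist":0,"grip":-0.195},
    {"dx":0,"dy":0,"dz":0,"twist":0,"grip":-0.195},
  ],
)

```text
clock: 5.75
tool_pos: [0.5234, 0.1444, 0.1074]
orientation: [-0.621, 0.784, 0.0, -0.0]
ft_force: [-0.0, -0.0, -0.7]
grip_width: 0.4
grip_force: 0.0
```

Emit:
send_rows(
  steps=[
    {"dx":0,"dy":0,"dz":-0.001,"twist":0,"grip":-0.195},
    {"dx":0,"dy":0,"dz":-0.001,"twist":0,"grip":-0.195},
    {"dx":0,"dy":0,"dz":0,"twist":0,"grip":-0.195},
  ],
)

```text
clock: 6.05
tool_pos: [0.5234, 0.1444, 0.1054]
orientation: [-0.621, 0.784, 0.0, -0.0]
ft_force: [0.6, -0.1, 0.9]
grip_width: 0.403
grip_force: 0.0
```

Emit:
send_rows(
  steps=[
    {"dx":0,"dy":0,"dz":-0.001,"twist":0,"grip":-0.195},
    {"dx":0,"dy":0,"dz":-0.001,"twist":0,"grip":-0.195},
    {"dx":0,"dy":0,"dz":0,"twist":0,"grip":-0.195},
  ],
)

```text
clock: 6.35
tool_pos: [0.5234, 0.1444, 0.1034]
orientation: [-0.621, 0.784, 0.0, -0.0]
ft_force: [-0.3, -0.5, 0.3]
grip_width: 0.404
grip_force: 0.0
```

Emit:
send_rows(
  steps=[
    {"dx":0,"dy":0,"dz":-0.001,"twist":0,"grip":-0.195},
    {"dx":0,"dy":0,"dz":-0.001,"twist":0,"grip":-0.195},
    {"dx":0,"dy":0,"dz":0,"twist":0,"grip":-0.195},
  ],
)

```text
clock: 6.65
tool_pos: [0.5234, 0.1444, 0.1014]
orientation: [-0.621, 0.784, 0.0, -0.0]
ft_force: [0.4, 0.1, -0.7]
grip_width: 0.399
grip_force: 0.0
```

Emit:
send_rows(
  steps=[
    {"dx":0,"dy":0,"dz":-0.001,"twist":0,"grip":-0.195},
    {"dx":0,"dy":0,"dz":-0.001,"twist":0,"grip":-0.195},
    {"dx":0,"dy":0,"dz":0,"twist":0,"grip":-0.195},
  ],
)

```text
clock: 6.95
tool_pos: [0.5234, 0.1444, 0.0994]
orientation: [-0.621, 0.784, 0.0, -0.0]
ft_force: [0.2, -0.1, 0.4]
grip_width: 0.405
grip_force: 0.0
```

Emit:
send_rows(
  steps=[
    {"dx":0,"dy":0,"dz":-0.001,"twist":0,"grip":-0.195},
    {"dx":0,"dy":0,"dz":-0.001,"twist":0,"grip":-0.195},
    {"dx":0,"dy":0,"dz":0,"twist":0,"grip":-0.195},
  ],
)

```text
clock: 7.25
tool_pos: [0.5234, 0.1444, 0.0974]
orientation: [-0.621, 0.784, 0.0, -0.0]
ft_force: [0.9, -0.1, -0.8]
grip_width: 0.405
grip_force: 0.0
```

```bash
python3 look.py w5
python3 - <<'E'
from workcell import grab_frame
import cv2,numpy as np
a=cv2.imread("pics/w5.png")[130:330,220:420];s=grab_frame("scene")["color"][150:240,340:430];t=grab_frame("top")["color"]
a=cv2.resize(a,(400,400),interpolation=2);s=cv2.resize(s,(400,400),interpolation=2)
cv2.imwrite("pics/c5.png",np.hstack([a,s]))
E
```

```text
case tcp [-0.06419529 -0.02020509  0.09735102] tool y deg 166.81486237556 w 35.23349896853153 F [ 0.87039452 -0.11150428 -0.80177854] t 7.25 [0.52339397 0.14439495 0.09735102]
```

View pics/c5.png

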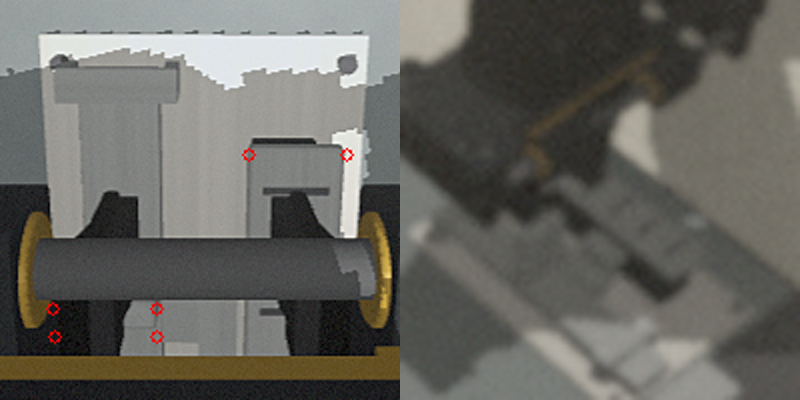

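Emit:
send_rows(
  steps=[
    {"dx":0,"dy":0,"dz":-0.001,"twist":0,"grip":-0.195},
    {"dx":0,"dy":0,"dz":-0.001,"twist":0,"grip":-0.195},
    {"dx":0,"dy":0,"dz":-0.001,"twist":0,"grip":-0.195},
    {"dx":0,"dy":0,"dz":0,"twist":0,"grip":-0.195},
  ],
)

```text
clock: 7.8
tool_pos: [0.5234, 0.1444, 0.0943]
orientation: [-0.621, 0.784, 0.0, -0.0]
ft_force: [-0.4, 0.8, 1.0]
grip_width: 0.403
grip_force: 0.0
```

Emit:
send_rows(
  steps=[
    {"dx":0,"dy":0,"dz":-0.001,"twist":0,"grip":-0.195},
    {"dx":0,"dy":0,"dz":-0.001,"twist":0,"grip":-0.195},
    {"dx":0,"dy":0,"dz":0,"twist":0,"grip":-0.195},
  ],
)

```text
clock: 8.1
tool_pos: [0.5236, 0.1444, 0.0929]
orientation: [-0.621, 0.784, -0.0, 0.0]
ft_force: [-0.9, -0.5, 3.0]
grip_width: 0.402
grip_force: 1.5
```

Emit:
send_rows(
  steps=[
    {"dx":0,"dy":0,"dz":-0.001,"twist":0,"grip":-0.195},
    {"dx":0,"dy":0,"dz":-0.001,"twist":0,"grip":-0.195},
    {"dx":0,"dy":0,"dz":0,"twist":0,"grip":-0.195},
  ],
)

```text
clock: 8.4
tool_pos: [0.5236, 0.1444, 0.0907]
orientation: [-0.621, 0.784, -0.0, 0.0]
ft_force: [-0.7, -0.1, 4.0]
grip_width: 0.404
grip_force: 1.9
```

Emit:
send_rows(
  steps=[
    {"dx":0,"dy":0,"dz":-0.002,"twist":0,"grip":-0.195},
    {"dx":0,"dy":0,"dz":-0.002,"twist":0,"grip":-0.195},
    {"dx":0,"dy":0,"dz":-0.001,"twist":0,"grip":-0.195},
    {"dx":0,"dy":0,"dz":0,"twist":0,"grip":-0.195},
  ],
)

```text
clock: 8.8
tool_pos: [0.5237, 0.1444, 0.0856]
orientation: [-0.621, 0.784, -0.0, 0.0]
ft_force: [-1.1, -0.7, 5.7]
grip_width: 0.4
grip_force: 2.8
```

Emit:
send_rows(
  steps=[
    {"dx":0,"dy":0,"dz":-0.001,"twist":0,"grip":-0.195},
    {"dx":0,"dy":0,"dz":-0.001,"twist":0,"grip":-0.195},
    {"dx":0,"dy":0,"dz":0,"twist":0,"grip":-0.195},
  ],
)

```text
clock: 9.1
tool_pos: [0.5237, 0.1444, 0.0838]
orientation: [-0.621, 0.784, -0.0, 0.0]
ft_force: [-1.3, -1.2, 5.6]
grip_width: 0.402
grip_force: 3.1
```

Emit:
send_rows(
  steps=[
    {"dx":0,"dy":0,"dz":-0.001,"twist":0,"grip":-0.195},
    {"dx":0,"dy":0,"dz":0,"twist":0,"grip":-0.195},
  ],
)

```text
clock: 9.3
tool_pos: [0.5237, 0.1444, 0.0833]
orientation: [-0.621, 0.783, -0.0, 0.0]
ft_force: [-1.6, -0.3, 8.3]
grip_width: 0.399
grip_force: 4.3
```

Emit:
send_rows(
  steps=[
    {"dx":0,"dy":0,"dz":-0.0005,"twist":0,"grip":-0.195},
    {"dx":0,"dy":0,"dz":0,"twist":0,"grip":-0.195},
    {"dx":0,"dy":0,"dz":0,"twist":0,"grip":-0.195},
  ],
)

```text
clock: 9.6
tool_pos: [0.5238, 0.1444, 0.0833]
orientation: [-0.621, 0.783, -0.0, 0.0]
ft_force: [-3.7, -0.8, 9.4]
grip_width: 0.404
grip_force: 5.4
```

Emit:
send_rows(
  steps=[
    {"dx":0,"dy":0,"dz":-0.0005,"twist":0,"grip":-0.195},
    {"dx":0,"dy":0,"dz":0,"twist":0,"grip":-0.195},
  ],
)

```text
clock: 9.8
tool_pos: [0.5238, 0.1444, 0.0832]
orientation: [-0.622, 0.783, -0.0, 0.0]
ft_force: [-4.0, -0.3, 12.7]
grip_width: 0.398
grip_force: 6.5
```

Emit:
send_rows(
  steps=[
    {"dx":0,"dy":0,"dz":-0.0005,"twist":0,"grip":-0.195},
    {"dx":0.00045,"dy":0.00195,"dz":0,"twist":0,"grip":-0.195},
    {"dx":0.00045,"dy":0.00195,"dz":0,"twist":0,"grip":-0.195},
    {"dx":0.00045,"dy":0.00195,"dz":0,"twist":0,"grip":-0.195},
    {"dx":0.00045,"dy":0.00195,"dz":0,"twist":0,"grip":-0.195},
    {"dx":0,"dy":0,"dz":0,"twist":0,"grip":-0.195},
  ],
)

```text
clock: 10.4
tool_pos: [0.5244, 0.1477, 0.0832]
orientation: [-0.622, 0.783, -0.002, -0.004]
ft_force: [-3.0, -13.3, 18.0]
grip_width: 0.403
grip_force: 9.2
```

Emit:
send_rows(
  steps=[
    {"dx":0.00045,"dy":0.00195,"dz":0,"twist":0,"grip":-0.195},
    {"dx":0.00045,"dy":0.00195,"dz":0,"twist":0,"grip":-0.195},
    {"dx":0.00045,"dy":0.00195,"dz":0,"twist":0,"grip":-0.195},
    {"dx":0.00045,"dy":0.00195,"dz":0,"twist":0,"grip":-0.195},
    {"dx":0,"dy":0,"dz":0,"twist":0,"grip":-0.195},
  ],
)

```text
clock: 10.9
tool_pos: [0.5261, 0.155, 0.0832]
orientation: [-0.622, 0.783, -0.002, -0.004]
ft_force: [-3.4, -13.7, 17.8]
grip_width: 0.403
grip_force: 9.6
```

Emit:
send_rows(
  steps=[
    {"dx":0.00045,"dy":0.00195,"dz":0,"twist":0,"grip":-0.195},
    {"dx":0.00045,"dy":0.00195,"dz":0,"twist":0,"grip":-0.195},
    {"dx":0.00045,"dy":0.00195,"dz":0,"twist":0,"grip":-0.195},
    {"dx":0.00045,"dy":0.00195,"dz":0,"twist":0,"grip":-0.195},
    {"dx":0.00045,"dy":0.00195,"dz":0,"twist":0,"grip":-0.195},
    {"dx":0.00045,"dy":0.00195,"dz":0,"twist":0,"grip":-0.195},
    {"dx":0,"dy":0,"dz":0,"twist":0,"grip":-0.195},
  ],
)

```text
clock: 11.6
tool_pos: [0.5289, 0.1667, 0.0832]
orientation: [-0.622, 0.783, -0.002, -0.004]
ft_force: [-3.5, -14.1, 18.5]
grip_width: 0.402
grip_force: 9.4
```

Emit:
send_rows(
  steps=[
    {"dx":0.00045,"dy":0.00195,"dz":0,"twist":0,"grip":-0.195},
    {"dx":0.00045,"dy":0.00195,"dz":0,"twist":0,"grip":-0.195},
    {"dx":0.00045,"dy":0.00195,"dz":0,"twist":0,"grip":-0.195},
    {"dx":0.00045,"dy":0.00195,"dz":0,"twist":0,"grip":-0.195},
    {"dx":0.00045,"dy":0.00195,"dz":0,"twist":0,"grip":-0.195},
    {"dx":0.00045,"dy":0.00195,"dz":0,"twist":0,"grip":-0.195},
    {"dx":0,"dy":0,"dz":0,"twist":0,"grip":-0.195},
  ],
)

```text
clock: 12.3
tool_pos: [0.5318, 0.1788, 0.0831]
orientation: [-0.622, 0.783, -0.002, -0.004]
ft_force: [-1.9, -12.0, 18.1]
grip_width: 0.398
grip_force: 8.7
```

Emit:
send_rows(
  steps=[
    {"dx":0.00045,"dy":0.00195,"dz":0,"twist":0,"grip":-0.195},
    {"dx":0.00045,"dy":0.00195,"dz":0,"twist":0,"grip":-0.195},
    {"dx":0.00045,"dy":0.00195,"dz":0,"twist":0,"grip":-0.195},
    {"dx":0,"dy":0,"dz":0,"twist":0,"grip":-0.195},
  ],
)

```text
clock: 12.7
tool_pos: [0.5322, 0.1813, 0.0832]
orientation: [-0.621, 0.784, -0.003, -0.006]
ft_force: [-1.1, -21.3, 19.2]
grip_width: 0.401
grip_force: 12.9
```

Emit:
send_rows(
  steps=[
    {"dx":0.00045,"dy":0.00195,"dz":0,"twist":0,"grip":-0.195},
    {"dx":0.00045,"dy":0.00195,"dz":0,"twist":0,"grip":-0.195},
    {"dx":0,"dy":0,"dz":0,"twist":0,"grip":-0.195},
  ],
)

```text
clock: 13.0
tool_pos: [0.532, 0.1815, 0.0832]
orientation: [-0.62, 0.785, -0.004, -0.01]
ft_force: [-2.6, -31.1, 20.8]
grip_width: 0.401
grip_force: 17.2
```

Emit:
send_rows(
  steps=[
    {"dx":-0.00045,"dy":-0.00195,"dz":0,"twist":0,"grip":-0.195},
    {"dx":-0.00045,"dy":-0.00195,"dz":0,"twist":0,"grip":-0.195},
    {"dx":-0.00045,"dy":-0.00195,"dz":0,"twist":0,"grip":-0.195},
    {"dx":-0.00045,"dy":-0.00195,"dz":0,"twist":0,"grip":-0.195},
    {"dx":-0.00045,"dy":-0.00195,"dz":0,"twist":0,"grip":-0.195},
    {"dx":0,"dy":0,"dz":0,"twist":0,"grip":-0.195},
  ],
)

```text
clock: 13.6
tool_pos: [0.5325, 0.1816, 0.0832]
orientation: [-0.621, 0.784, -0.001, -0.001]
ft_force: [-2.9, -6.3, 15.8]
grip_width: 0.406
grip_force: 13.7
```

Emit:
send_rows(
  steps=[
    {"dx":0,"dy":0,"dz":0.002,"twist":0,"grip":-0.195},
    {"dx":0,"dy":0,"dz":0.003,"twist":0,"grip":-0.195},
    {"dx":0,"dy":0,"dz":0.003,"twist":0,"grip":-0.195},
    {"dx":0,"dy":0,"dz":0.003,"twist":0,"grip":-0.195},
    {"dx":0,"dy":0,"dz":0.003,"twist":0,"grip":-0.195},
    {"dx":0,"dy":0,"dz":0,"twist":0,"grip":-0.195},
  ],
)

```text
clock: 14.2
tool_pos: [0.5315, 0.1817, 0.094]
orientation: [-0.621, 0.784, -0.0, -0.002]
ft_force: [0.3, -6.0, 0.8]
grip_width: 0.403
grip_force: 2.7
```

Emit:
send_rows(
  steps=[
    {"dx":0,"dy":0,"dz":0.003,"twist":0,"grip":-0.195},
    {"dx":-0.0009,"dy":-0.0039,"dz":0,"twist":0,"grip":-0.195},
    {"dx":-0.0009,"dy":-0.0039,"dz":0,"twist":0,"grip":-0.195},
    {"dx":-0.0009,"dy":-0.0039,"dz":0,"twist":0,"grip":-0.195},
    {"dx":0,"dy":0,"dz":0.02,"twist":0,"grip":-0.195},
    {"dx":0,"dy":0,"dz":0.04,"twist":0,"grip":-0.195},
    {"dx":0,"dy":0,"dz":0.04,"twist":0,"grip":-0.195},
    {"dx":0.005,"dy":0.04,"dz":0.04,"twist":0,"grip":-0.195},
    {"dx":0.005,"dy":0.04,"dz":0,"twist":0,"grip":-0.195},
    {"dx":0,"dy":0,"dz":0,"twist":0,"grip":-0.195},
  ],
)

```text
clock: 15.2
tool_pos: [0.5402, 0.2511, 0.2343]
orientation: [-0.623, 0.783, 0.0, 0.002]
ft_force: [-0.7, -0.4, -0.2]
grip_width: 0.401
grip_force: 0.0
```

```bash
sed -i 's/\[-.04+i\*.013,j\*.004,.142\]/[-.04+i*.013,.035+j*.004,.138]/;s/j\*.048,.125/j*.048,.121/' look.py; python3 look.py w6
python3 - <<'E'
import cv2
a=cv2.imread("pics/w6.png")[0:260,150:480];cv2.imwrite("pics/w6c.png",cv2.resize(a,None,fx=2.3,fy=2.3,interpolation=2))
E
```

```text
case tcp [-0.07209226  0.08755217  0.23431657] tool y deg 167.01366395107246 w 34.90843747579933 F [-0.69481667 -0.44071461 -0.22582209] t 15.2 [0.54016446 0.25113174 0.23431657]
```

View pics/w6c.png

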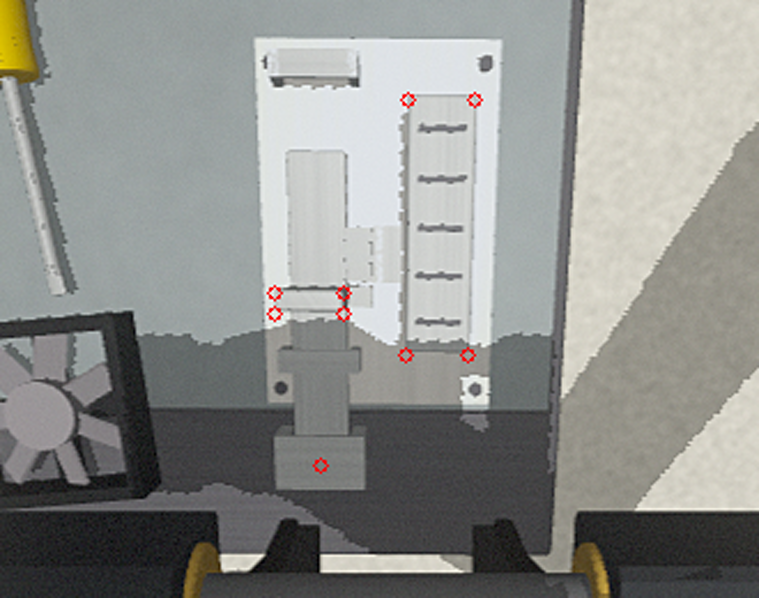

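The wrist picture shows the tab at the predicted 35 mm position (pixels 275–345, 290–314). The bolt end is in the keeper (320, 465), the catch bar matches its raised outline, and nothing else in view has moved.

```bash
python3 -c "from workcell import sign_off; print(sign_off())"
```

```text
the job is handed in; nothing more can be done
None
```

The bolt was pushed to its hard stop in the keeper with the catch held down the whole way. The catch then popped up behind it, the gripper is clear of everything, and the job is handed in (about 15 s on the robot's clock).

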